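Clamp a microscope condenser with a cam lever and hold it closed

ROBOT

A 7-joint arm with a two-finger parallel gripper is mounted at the origin on the work surface. World frame = base frame: x ahead of the robot, y to its left, z up, the work surface at z = 0. Lengths are in m, angles in rad, forces in N, time in s.
With the tool pointing down it reaches from about 0.35 to 0.9 m from the base axis. Payload 8.1 kg.
Tool frame: the origin (TCP) lies at the very end of the fingers, on their centre line; the grasp point (between the pads) lies 19 mm behind it (arm.grip_depth is the distance from the TCP to the grasp point, in m); x points along the fingers, z is the direction in which the jaws open and shut, and the axes are right-handed (so a half turn about x gives the same grasp; the last joint's range is limited). The gripper opens to 92 mm and grips with 3 to 60 N. Pads are 19 mm wide; open, the fingers measure 130 mm over their backs; the gripper's body (75 mm by 190 mm) begins 47 mm behind the grasp point.
Start: joints at [-1.268, 0.434, 0.025, 1.573, -0.012, 1.134, -0.075], TCP at [0.247, 0.574, 0.227] pointing down, gripper open.
Joint ranges: [-2.62, 2.62], [-0.44, 2.09], [-1.27, 1.32], [0.08, 2.57], [-1.32, 4.46], [0.12, 2], [-2.74, 2.74]. Speed limits (rad/s): [2.22, 2.22, 3.01, 3.01, 3.14, 3.14, 3.14].

INTERFACE

Orientations are given as a rotation vector (axis times angle).
In Python, from cell import status, cams, arm gives the robot as it stands. The module is installed in compiled form; this text tells all that it offers.
- The arm moves only by the tool step_arm, never from a script. Its argument "rows" is a list of rows, each a list of 7 numbers: the gripper command: -1 is fully open, 1 is shut, values between are in proportion, then the shift along the tool's x, y, z as a fraction of full scale, then the turn, a rotation vector about the tool's x, y, z as a fraction of full scale. In form: [[grip, x, y, z, rx, ry, rz], ...]. A call has 1 to 12 rows; each row is the pose to reach, as a shift and turn from the pose commanded when the call began, along the tool's axes at that moment; what a row does not reach only later rows make up. Full scale, the value 1, is 80 cm for a shift and 60 degrees for a turn. A row lasts 1/12 s, in which the tool goes at most 41.7 mm and 7.16 degrees, less where a joint would pass 70% of its speed; a pose out of reach is approached as far as the arm can. A call with a number of a shift or a turn outside -1 to 1 is refused whole. A call with a gripper value outside its range is refused whole. The fingers move at their own pace and stop on an object; "newtons" is the grip in N (left out, the last holds). Time passes only in rows, so rows that repeat a pose let the fingers close. It gives the time, the measured TCP pose, the force and the opening at its end, in the units of the state.
- status.observe(): the state, without advancing time (a new reading comes with each control period).
- cams.get_image(name): name is "scene" or "top" or "wrist"; returns a dict with "pixels" (400x640x3 uint8, red, green, blue), "range_z" (400x640 float32, m along the optical axis (not along the pixel's ray), 0 where there is no reading), "camera_matrix" (3x3 intrinsics, pixels), "eye" and "attitude" of the camera in the world; the wrist camera has in their place "tool_from_camera" (4x4, takes a point from camera to tool coordinates, whose origin is the TCP and whose axes are the tool frame's). Camera axes: x right, y down, z forward; pixel columns grow to the right and rows downward; lengths in m; the calibration is good to about 2 mm. A picture is of the moment at which its call begins: read the wrist's pose just before it.
- arm.sign_off(): hands the job in, once; it reports no verdict.
The state is a dict: "clock": time; "joints": joint angles; "dq": joint speeds; "joint_efforts": joint torques, N m; "position": TCP position; "ee_rot": TCP orientation; "force": force on the tool from outside, world axes, zero at the start; "ft_torque": the same for the moment, N m; "width": opening from 0.0 (shut) to 1.0 (fully open).
Only numpy, scipy, OpenCV 4.12 (cv2) and the standard library are available. Lean on these libraries where they do the work, as an engineer would, in place of code of your own. Each camera call takes 0.05 s, during which the arm holds its last target.

TASK

Take the round-knobbed handle pin out of its stand and put its rod down through the eye at the end of the jig's cam lever. Then, keeping hold of the pin, swing the lever clockwise (seen from above) with it to the cam's highest point, where the lever lies in line above the straight index rib on the base plate and the jaw is pushed fully against the condenser; finish holding it there with the pin, because the spring throws the lever back if you let go. Leave the key and the other things on the bench where they are.

Things in the scene. Friction and masses are not known exactly. Their poses are not given: they have to be found in the camera images.
- jig: fixed jig: dark base plate 140 x 325 x 12 mm (x -70 to 70, y -125 to 200) with the cam, a sliding jaw and, centred at y = 137, a round black condenser with a silver ring (100 mm across, 70 mm high). Origin on the cam's upright axis at bench level; y points from the cam along the jaw slide to the condenser, z up
- index (a point): middle of the top of the aluminium index rib, 50 x 6 x 6 mm, lying along y on the base plate 95 mm from the cam axis, 18 mm above the bench: the eye stands over this point at the highest lift
- cam_axis (a point): point on the cam's upright turning axis at the height of the lever's top face, 55 mm above the bench; axes as the jig's
- cam (a joint): cam and lever angle, rad: 0 at its rest stop, range 0 to 2.1, growing clockwise seen from above. At 0 the lever points 0.12 rad clockwise of the jig's +x; highest lift at 1.451, lever along the jig's -y, above the index rib; beyond it the lift falls. A spring always turns it back towards 0: at the eye about 1.6 N at 0, 3.1 N at the highest lift. The jaw advances 10 mm up to there
- eye (a point): centre of the upright 11.5 mm hole (chamfered mouth) in the 32 x 32 mm square head of the flat steel lever (10 mm thick, 16 mm wide), on its top face 55 mm above the bench, 95 mm from the cam axis; x along the lever away from the axis, z up. Free air below the head (underside at 45 mm) down to the plate (12 mm), rib (18 mm) or bench. The hub on the cam axis stands up to 68 mm
- pin: loose handle pin upright in one of the stand's sockets: steel rod 9 mm thick, 32 mm long, tapered tip; above it (32 to 68 mm from the tip) a fluted black cylindrical knob 24 mm across (25 over the flutes), whose flat underside is a shoulder that stops on stand or lever. Origin at the rod's tip, z up along the pin; in the stand the tip is 6 mm above the bench; about 80 g
- pin_tip (a point): centre of the tip of the pin's rod (the pin's origin)
- stand: fixed grey block 50 x 130 x 38 mm (x, y, z), origin at the centre of its underside, z up; two 11 mm sockets in its top at y = -40 and y = +40, 36 mm deep, one with the pin, one with the key
- key: centring key in the other socket, to be left: the same rod, a slim 12 mm steel shank and a flat T bar 34 x 12 x 10 mm on top, 71 mm tall in all; origin at its tip
- eyepiece: bystander: loose black eyepiece 40 mm across, 52 mm tall, standing; origin at the underside
- cleaner: bystander: loose white bottle 44 mm across, 100 mm tall; origin at the underside
- driver: bystander: screwdriver 160 mm long lying on the bench to the robot's left; origin under its middle
Not all that is in view belongs to the job. What is shaped like the pin but orange or yellow is not meant.

How it is judged:
By the outcome, as a careful person would: the job done as asked, in the order asked, and still so for the second after the job is handed in, while the arm keeps its last pose, push and grip.
It also fails if it takes over 56 s, if anything falls off the work surface, if the arm or the gripper's body presses on something with over 40 N, if the wrist force passes 120 N, or if a joint passes its speed limit or range.

## Working session

There is one attempt and no reset: what is moved stays moved. The work goes in short steps, Python scripts to look and compute and a tool call to move; the robot and the scene stay as the last step left them, time stands still between calls to the robot, and variables do not carry over. Pictures are saved under pics/ and viewed, and the job is handed in when it is done.

Besides the shell and the picture viewer there is one more tool, called after "Call:" as name(argument=value, ...), one argument or row to a line, values as JSON. step_arm: Moves the arm, as the interface text tells. Its arguments: {"type":"object","properties":{"rows":{"type":"array","items":{"type":"array","items":{"type":"number"}}},"newtons":{"type":"number"}},"required":["rows"]}

```bash
mkdir -p pics; cat > h.py <<'E'
import numpy as np, cv2
from cell import status,cams,arm
from scipy.spatial.transform import Rotation as R
def grab(n,f=None):
    s=status.observe(); d=cams.get_image(n)
    if f: cv2.imwrite('pics/'+f,d['pixels'][:,:,::-1])
    return s,d
def T(s,d):
    M=np.eye(4)
    if 'eye' in d:
        M[:3,3]=d['eye']; A=np.array(d['attitude'])
        M[:3,:3]=A if A.shape==(3,3) else R.from_rotvec(A).as_matrix()
        return M
    M[:3,3]=s['position'];M[:3,:3]=R.from_rotvec(s['ee_rot']).as_matrix()
    return M@np.array(d['tool_from_camera'])
def ray(s,d,uv):
    M=T(s,d); uv=np.atleast_2d(uv).astype(float)
    p=np.c_[uv,np.ones(len(uv))]@np.linalg.inv(d['camera_matrix']).T
    return M[:3,3],p@M[:3,:3].T
def plane(s,d,uv,z):
    o,r=ray(s,d,uv); return o+r*((z-o[2])/r[:,2])[:,None]
def depth(s,d):
    v,u=np.mgrid[0:400,0:640]; uv=np.c_[u.ravel(),v.ravel()]
    o,r=ray(s,d,uv); return (o+r*d['range_z'].ravel()[:,None]).reshape(400,640,3)
E
python3 - <<'E'
from h import *
for n in ['scene','top','wrist']:
    s,d=grab(n,n+'0.png'); print(n,{k:np.array(v).round(3).tolist() for k,v in d.items() if k not in('pixels','range_z')})
print(s, arm.grip_depth)
E
```

```text
scene {'camera_matrix': [[374.796, 0.0, 323.673], [0.0, 374.796, 190.984], [0.0, 0.0, 1.0]], 'eye': [1.013, -0.574, 0.786], 'attitude': [-2.268, -0.669, 0.27]}
top {'camera_matrix': [[369.839, 0.0, 315.318], [0.0, 369.839, 196.121], [0.0, 0.0, 1.0]], 'eye': [0.443, 0.056, 1.231], 'attitude': [-2.133, 2.16, -0.186]}
wrist {'camera_matrix': [[349.768, 0.0, 326.918], [0.0, 349.768, 199.816], [0.0, 0.0, 1.0]], 'tool_from_camera': [[0.001, -0.303, 0.953, -0.158], [-0.0, -0.953, -0.303, 0.082], [1.0, 0.0, -0.001, -0.0], [0.0, 0.0, 0.0, 1.0]]}
{'clock': 0.1, 'joints': array([-1.26757968,  0.43510531,  0.02497356,  1.57397196, -0.01161899,
        1.13403757, -0.07511605]), 'dq': array([-7.37122111e-04, -3.32983623e-04, -1.93164559e-03, -4.93572910e-03,
        1.24265492e-04, -1.26387174e-03, -2.20053625e-06]), 'joint_efforts': array([ 3.30905990e-03, -6.69126892e+01,  9.87751409e-01, -3.15149868e+01,
       -6.06679218e-02,  3.73265496e-02,  4.19761591e-05]), 'position': array([0.24659392, 0.57380265, 0.22606648]), 'ee_rot': array([-0.90605576,  1.37543112,  0.90466511]), 'force': array([-0.15058491, -0.45158123,  0.16192462]), 'ft_torque': array([0.01778288, 0.04382201, 0.02127107]), 'width': 1.0009793588370879} 0.0188
```

View pics/scene0.png

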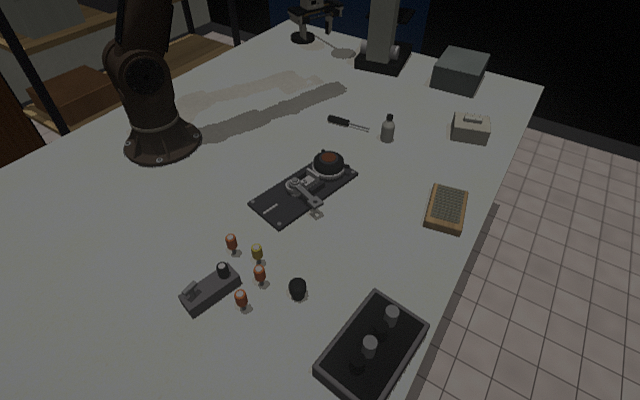

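View pics/top0.png

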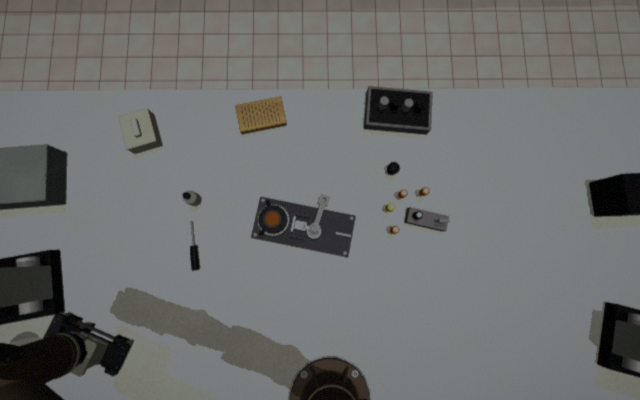

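View pics/wrist0.png

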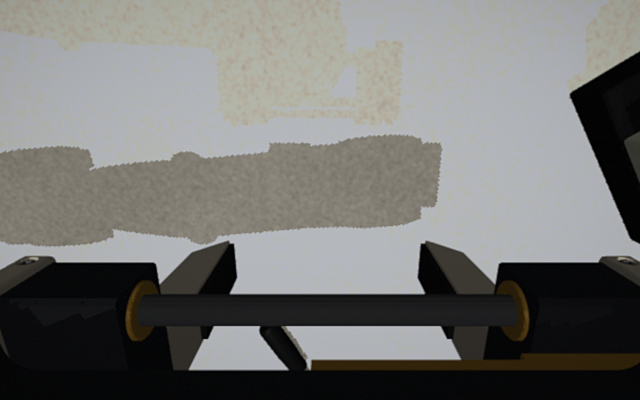

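The top view shows the jig at about (303,226), with the cam hub at (314,230) and the eye at (323,199). The stand is at (427,219): the black round knob is at (418,215) and the key at (441,219). The orange and yellow decoys stand next to it.

```bash
python3 - <<'E'
from h import *
s,d=grab('top')
P=depth(s,d)
for n,uv,z in [('pin',(418,215),.074),('key',(441,219),.077),('hub',(314,230),.068),('eye',(323,199),.055),('standc',(427,219),.038),('eyepiece',(393,168),.052),('rib',(343,234),.018),('cond',(272,220),.07)]:
    print(n,plane(s,d,uv,z).round(3),P[uv[1],uv[0]].round(3))
for n,x0,y0,x1,y1 in [('a',375,155,465,245),('b',245,190,365,262)]:
    c=d['pixels'][y0:y1,x0:x1,::-1]; cv2.imwrite(f'pics/top_{n}.png',cv2.resize(c,None,fx=6,fy=6,interpolation=cv2.INTER_CUBIC))
s,d=grab('scene')
c=d['pixels'][140:320,170:370,::-1]; cv2.imwrite('pics/scene_a.png',cv2.resize(c,None,fx=3.3,fy=3.3,interpolation=cv2.INTER_CUBIC))
print(R.from_rotvec(s['ee_rot']).as_matrix().round(3))
E
```

```text
pin [[ 0.562 -0.286  0.074]] [ 0.562 -0.285  0.078]
key [[ 0.549 -0.357  0.077]] [ 0.549 -0.358  0.076]
hub [[0.52  0.043 0.068]] [0.52  0.043 0.066]
eye [[0.62  0.012 0.055]] [ 0.628  0.01  -0.002]
standc [[ 0.553 -0.325  0.038]] [ 0.553 -0.325  0.041]
eyepiece [[ 0.72  -0.219  0.052]] [ 0.72  -0.219  0.052]
rib [[ 0.509 -0.053  0.018]] [ 0.509 -0.053  0.02 ]
cond [[0.553 0.174 0.07 ]] [0.552 0.174 0.071]
[[-0.    -0.919  0.395]
 [-0.001  0.395  0.919]
 [-1.    -0.    -0.001]]
```

View pics/scene_a.png

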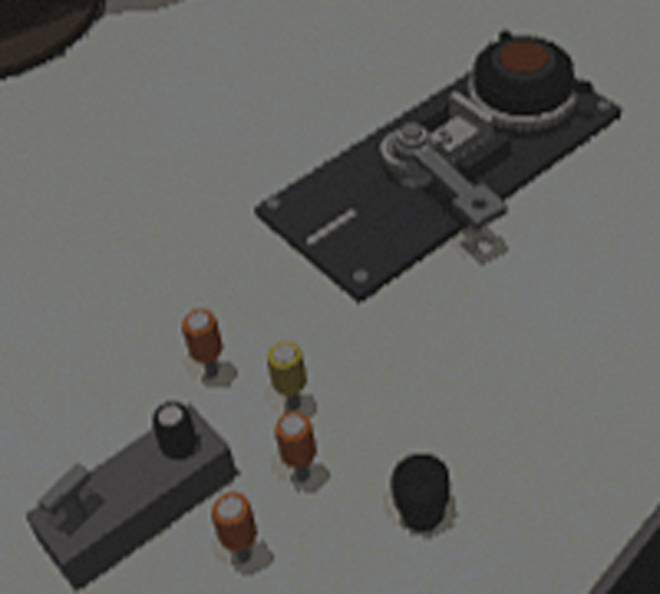

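View pics/top_a.png

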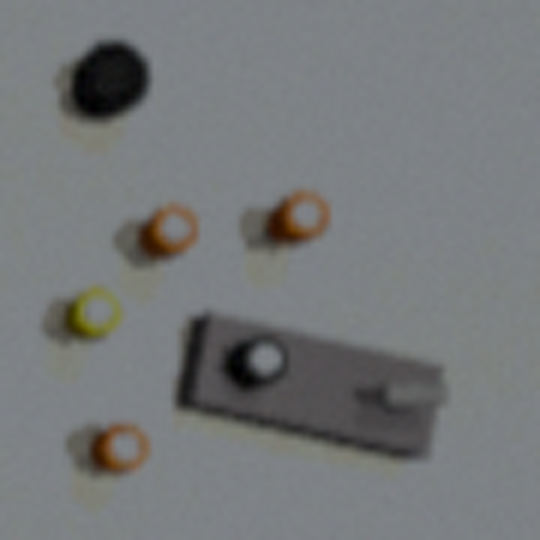

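View pics/top_b.png

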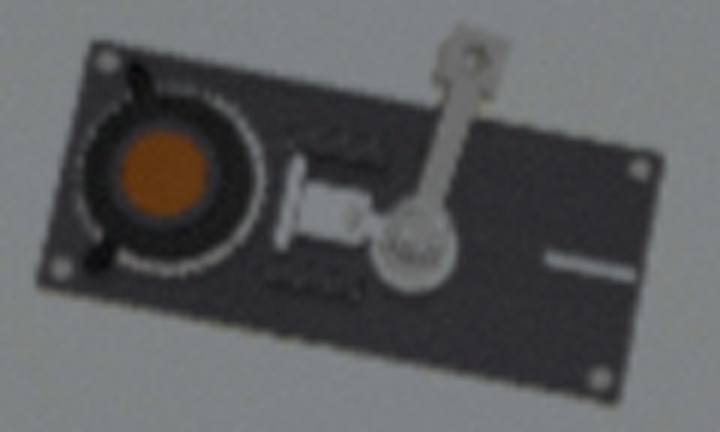

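```bash
cat >> h.py <<'E'
def go(p,ang):
    "print command fractions for TCP p and tool z heading ang, tool straight down"
    s=status.observe(); M=R.from_rotvec(s['ee_rot']).as_matrix()
    z=np.array([np.cos(ang),np.sin(ang),0]);x=np.array([0,0,-1.]);y=np.cross(z,x)
    G=np.c_[x,y,z]
    sh=M.T@(np.array(p)-s['position'])/.8; tr=R.from_matrix(M.T@G).as_rotvec()/np.radians(60)
    print('t',round(s['clock'],2),'pos',s['position'].round(4),'w',round(s['width'],3),'F',s['force'].round(2))
    print('shift',sh.round(4),'turn',tr.round(4),'rows',(np.linalg.norm(sh)*.8/.0417).round(1))
E
python3 -c "
from h import *
go([.40,.145,.226],.48)
go([.562,-.285,.17],-.2)"
```

```text
t 0.25 pos [0.2467 0.574  0.2264] w 1.001 F [ 0.19 -0.76 -0.09]
shift [ 0.0008 -0.3878 -0.4171] turn [ 6.541e-01 -5.000e-04  3.000e-04] rows 10.9
t 0.25 pos [0.2467 0.574  0.2264] w 1.001 F [ 0.19 -0.76 -0.09]
shift [ 0.0711 -0.7861 -0.8309] turn [ 1.3034e+00 -4.0000e-04  5.0000e-04] rows 22.0
```

Call:
step_arm(
  rows=[
    [-1,0,-0.388,-0.417,0.654,0,0],
    [-1,0,-0.388,-0.417,0.654,0,0],
    [-1,0,-0.388,-0.417,0.654,0,0],
    [-1,0,-0.388,-0.417,0.654,0,0],
    [-1,0,-0.388,-0.417,0.654,0,0],
    [-1,0,-0.388,-0.417,0.654,0,0],
    [-1,0,-0.388,-0.417,0.654,0,0],
    [-1,0,-0.388,-0.417,0.654,0,0],
    [-1,0,-0.388,-0.417,0.654,0,0],
    [-1,0,-0.388,-0.417,0.654,0,0],
    [-1,0,-0.388,-0.417,0.654,0,0],
    [-1,0,-0.388,-0.417,0.654,0,0],
  ],
)

```text
clock: 1.25
position: [0.4021, 0.1379, 0.2271]
ee_rot: [-0.371, 1.538, 0.368]
force: [0.8, -0.0, 0.5]
width: 1.002
```

```bash
python3 -c "
from h import *
go([.562,-.285,.17],-.2)"
```

```text
t 1.25 pos [0.4021 0.1379 0.2271] w 1.002 F [ 0.8  -0.03  0.5 ]
shift [ 0.0724 -0.5616 -0.0618] turn [0.6408 0.001  0.0015] rows 10.9
```

Call:
step_arm(
  rows=[
    [-0.2,0.07,-0.56,-0.06,0.64,0,0],
    [-0.2,0.07,-0.56,-0.06,0.64,0,0],
    [-0.2,0.07,-0.56,-0.06,0.64,0,0],
    [-0.2,0.07,-0.56,-0.06,0.64,0,0],
    [-0.2,0.07,-0.56,-0.06,0.64,0,0],
    [-0.2,0.07,-0.56,-0.06,0.64,0,0],
    [-0.2,0.07,-0.56,-0.06,0.64,0,0],
    [-0.2,0.07,-0.56,-0.06,0.64,0,0],
    [-0.2,0.07,-0.56,-0.06,0.64,0,0],
    [-0.2,0.07,-0.56,-0.06,0.64,0,0],
    [-0.2,0.07,-0.56,-0.06,0.64,0,0],
    [-0.2,0.07,-0.56,-0.06,0.64,0,0],
  ],
)

```text
clock: 2.25
position: [0.5644, -0.2826, 0.1698]
ee_rot: [0.151, 1.565, -0.159]
force: [-0.9, -0.2, 1.0]
width: 0.598
```

```bash
python3 -c "
from h import *
go([.562,-.285,.17],-.2)
s,d=grab('wrist','w1.png')
go([.562,-.285,.17],-.2)"
```

```text
t 2.25 pos [ 0.5644 -0.2826  0.1698] w 0.598 F [-0.88 -0.24  1.02]
shift [-0.0002 -0.0035 -0.0023] turn [0.0027 0.0005 0.005 ] rows 0.1
t 2.3 pos [ 0.564  -0.279   0.1699] w 0.603 F [-0.31  0.51 -0.52]
shift [-0.0001 -0.0078 -0.0009] turn [ 0.0041 -0.0007  0.0027] rows 0.2
```

View pics/w1.png

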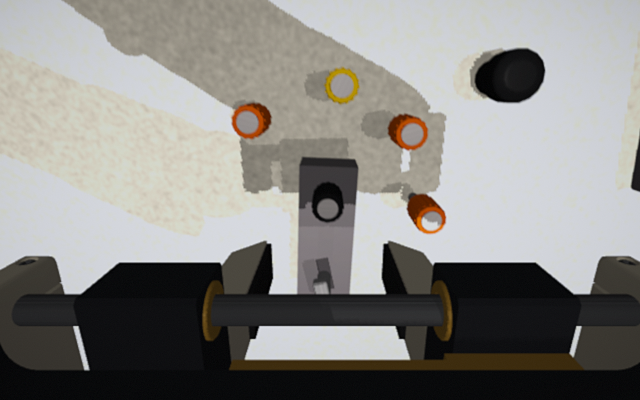

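The wrist view shows the grey knob top at about (327,208), with the stand running vertically between the fingers and the key behind it. The decoys are to the sides.

```bash
cat > pin.py <<'E'
from h import *
s,d=grab('wrist','w2.png')
P=depth(s,d); 
x0,y0,x1,y1=295,170,360,235
z=P[...,2]; m=np.zeros(z.shape,np.uint8); m[y0:y1,x0:x1]=((abs(z-.074)<.006)[y0:y1,x0:x1])
n,l,st,c=cv2.connectedComponentsWithStats(m); i=1+np.argmax(st[1:,4]); print(st[i],c[i])
q=P[l==i]; print('ztop',np.median(q[:,2]),'depth mean',q.mean(0).round(4), 'minmax mid',((q.min(0)+q.max(0))/2).round(4),(np.ptp(q,axis=0)).round(4))
print('ray',plane(s,d,c[i],.074).round(4))
g=d['pixels'].astype(int); mm=np.zeros(z.shape,np.uint8); mm[y0:y1,x0:x1]=((g.min(2)>110)&(l==i))[y0:y1,x0:x1]
M=cv2.moments(mm,True); 
if M['m00']: print('grey',M['m00'],plane(s,d,(M['m10']/M['m00'],M['m01']/M['m00']),.074).round(4))
top=abs(z-.038)<.004; mk=np.zeros(z.shape,np.uint8); mk[140:300,280:370]=top[140:300,280:370]
r=cv2.minAreaRect(P[mk>0][:,:2].astype(np.float32)*1000); print('stand',r)
go([.562,-.285,.17],-.2)
E
python3 pin.py
```

```text
[313 196  33  32 766] [328.78981723 211.54438642]
ztop 0.07394873803288149 depth mean [ 0.5641 -0.2878  0.0737] minmax mid [ 0.564  -0.2886  0.0721] [0.0247 0.0237 0.0081]
ray [[ 0.5642 -0.2877  0.074 ]]
grey 225.0 [[ 0.5641 -0.2887  0.074 ]]
stand ((555.6593017578125, -323.1378173828125), (121.01917266845703, 50.07359313964844), 76.27484893798828)
t 2.35 pos [ 0.564  -0.2761  0.17  ] w 0.595 F [-1.3   0.46 -0.71]
shift [-0.     -0.0114 -0.0003] turn [ 0.0065 -0.0011  0.0007] rows 0.2
```

Call:
step_arm(
  rows=[
    [-0.2,0,0,0,0,0,0],
    [-0.2,0,0,0,0,0,0],
    [-0.2,0,0,0,0,0,0],
  ],
)

```text
clock: 2.6
position: [0.5648, -0.2725, 0.171]
ee_rot: [0.148, 1.565, -0.147]
force: [-1.0, 0.1, 0.3]
width: 0.601
```

```bash
python3 pin.py; python3 -c "
from h import *
go([.564,-.2885,.1],-.23)"
```

```text
[314 204  32  31 744] [329.14784946 219.3655914 ]
ztop 0.0739203817497627 depth mean [ 0.5642 -0.2878  0.0736] minmax mid [ 0.564  -0.2884  0.0722] [0.0248 0.0238 0.0081]
ray [[ 0.5642 -0.2876  0.074 ]]
grey 277.0 [[ 0.5639 -0.2903  0.074 ]]
stand ((556.49169921875, -319.8336486816406), (114.0863265991211, 50.17008972167969), 76.23120880126953)
t 2.65 pos [ 0.5648 -0.2728  0.1711] w 0.599 F [0.08 0.27 0.34]
shift [ 0.0014 -0.0157 -0.0006] turn [ 0.0114  0.0004 -0.0008] rows 0.3
t 2.65 pos [ 0.5648 -0.2728  0.1711] w 0.599 F [0.08 0.27 0.34]
shift [ 0.0889 -0.0196  0.0026] turn [ 0.04    0.0004 -0.0008] rows 1.7
```

Call:
step_arm(
  rows=[
    [-0.2,0.04,-0.0195,0.001,0.04,0,0],
    [-0.2,0.085,-0.0195,0.001,0.04,0,0],
    [-0.2,0.085,-0.0195,0.001,0.04,0,0],
    [-0.2,0.085,-0.0195,0.001,0.04,0,0],
    [-0.2,0.085,-0.0195,0.001,0.04,0,0],
  ],
)

```text
clock: 3.07
position: [0.5632, -0.2894, 0.1043]
ee_rot: [0.181, 1.562, -0.181]
force: [0.5, -1.1, -0.2]
width: 0.602
```

```bash
python3 -c "
from h import *
s,d=grab('wrist','w3.png')
go([.564,-.288,.043],-.23)"
```

```text
t 3.12 pos [ 0.5636 -0.2898  0.1048] w 0.597 F [-0.03 -0.25  0.56]
shift [ 0.0773  0.0023 -0.0002] turn [-0.0009  0.0024  0.0002] rows 1.5
```

View pics/w3.png

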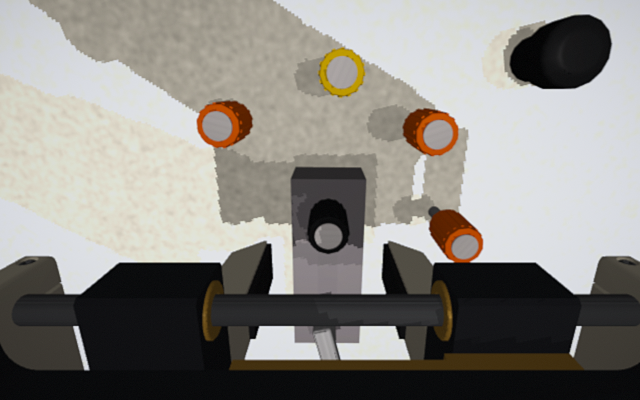

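Call:
step_arm(
  rows=[
    [-0.2,0.04,0.002,0,0,0,0],
    [-0.2,0.077,0.002,0,0,0,0],
    [-0.2,0.077,0.002,0,0,0,0],
    [-0.2,0.077,0.002,0,0,0,0],
    [-0.2,0.077,0.002,0,0,0,0],
    [-0.2,0.077,0.002,0,0,0,0],
  ],
)

```text
clock: 3.62
position: [0.5641, -0.2891, 0.0436]
ee_rot: [0.181, 1.56, -0.183]
force: [0.6, 0.8, 0.4]
width: 0.601
```

```bash
python3 -c "
from h import *
s,d=grab('wrist','w4.png')
go([.564,-.288,.043],-.23)"
```

```text
t 3.67 pos [ 0.5639 -0.289   0.0434] w 0.603 F [0.51 0.63 0.32]
shift [ 0.0005  0.0013 -0.0002] turn [-0.002   0.0031  0.0005] rows 0.0
```

View pics/w4.png

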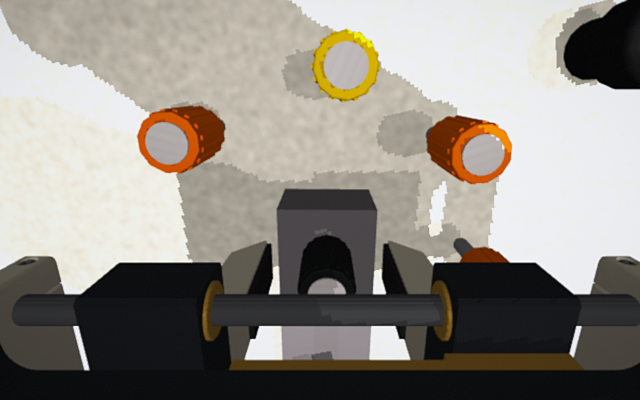

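The black knob sits between the pads at about (328,280), and nothing is touching. I'm closing the grip.

Call:
step_arm(
  rows=[
    [1,0,0.001,0,0,0,0],
    [1,0,0.001,0,0,0,0],
    [1,0,0.001,0,0,0,0],
    [1,0,0.001,0,0,0,0],
    [1,0,0.001,0,0,0,0],
    [1,0,0.001,0,0,0,0],
    [1,0,0.001,0,0,0,0],
  ],
  newtons=45,
)

```text
clock: 4.25
position: [0.5632, -0.2876, 0.0412]
ee_rot: [0.182, 1.563, -0.182]
force: [1.6, -0.1, 1.5]
width: 0.25
```

```bash
python3 -c "
from h import *
go([.564,-.288,.15],-.23)"
```

```text
t 4.25 pos [ 0.5632 -0.2876  0.0412] w 0.25 F [ 1.61 -0.14  1.48]
shift [-0.136  -0.0003  0.0012] turn [-0.0019  0.0004  0.    ] rows 2.6
```

Call:
step_arm(
  rows=[
    [1,-0.02,0,0,0,0,0],
    [1,-0.05,0,0,0,0,0],
    [1,-0.1,0,0,0,0,0],
    [1,-0.137,0,0,0,0,0],
    [1,-0.137,0,0,0,0,0],
    [1,-0.137,0,0,0,0,0],
  ],
)

```text
clock: 4.75
position: [0.5637, -0.288, 0.1523]
ee_rot: [0.182, 1.56, -0.183]
force: [-0.3, 0.7, -2.2]
width: 0.254
```

```bash
python3 -c "
from h import *
s,d=grab('wrist','w5.png')
go([.609,.01,.15],-.23)
s,d=grab('top')
cv2.imwrite('pics/t5.png',cv2.resize(d['pixels'][130:270,240:470,::-1],None,fx=3,fy=3))"
```

```text
t 4.8 pos [ 0.5628 -0.2872  0.1506] w 0.252 F [ 0.51 -0.23 -1.35]
shift [ 0.0009  0.3748 -0.0292] turn [-0.0018  0.0002 -0.0004] rows 7.2
```

View pics/w5.png

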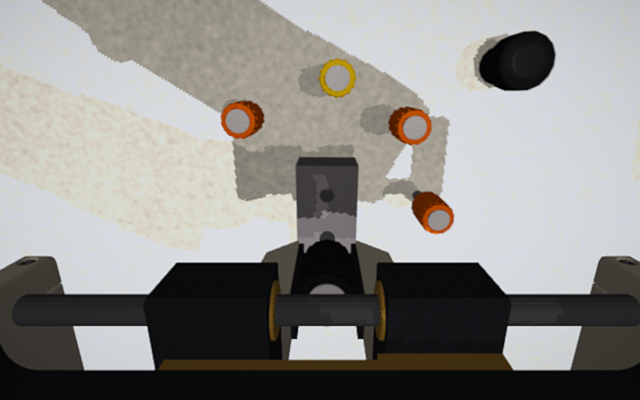

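The pin is in the grip, with its rod tip at (327,237), and its socket is empty at (325,195). Next I go above the estimated eye position.

Call:
step_arm(
  rows=[
    [1,0,0.03,-0.003,0,0,0],
    [1,0,0.08,-0.007,0,0,0],
    [1,0,0.13,-0.01,0,0,0],
    [1,0,0.18,-0.014,0,0,0],
    [1,0,0.23,-0.018,0,0,0],
    [1,0,0.28,-0.022,0,0,0],
    [1,0,0.32,-0.025,0,0,0],
    [1,0,0.35,-0.027,0,0,0],
    [1,0,0.375,-0.029,0,0,0],
    [1,0,0.375,-0.029,0,0,0],
    [1,0,0.375,-0.029,0,0,0],
    [1,0,0.375,-0.029,0,0,0],
  ],
)

```text
clock: 5.85
position: [0.6084, 0.009, 0.1495]
ee_rot: [0.182, 1.565, -0.184]
force: [-0.0, -0.5, -0.7]
width: 0.256
```

```bash
python3 -c "
from h import *
s,d=grab('wrist','w6.png')
P=depth(s,d)
np.savez('w6.npz',P=P,px=d['pixels'])
go([.609,.01,.15],-.23)
"
```

```text
t 5.9 pos [0.6086 0.0085 0.1499] w 0.252 F [ 0.86  0.2  -1.56]
shift [-0.0002  0.002   0.0001] turn [-0.0034 -0.0013  0.0012] rows 0.0
```

View pics/w6.png

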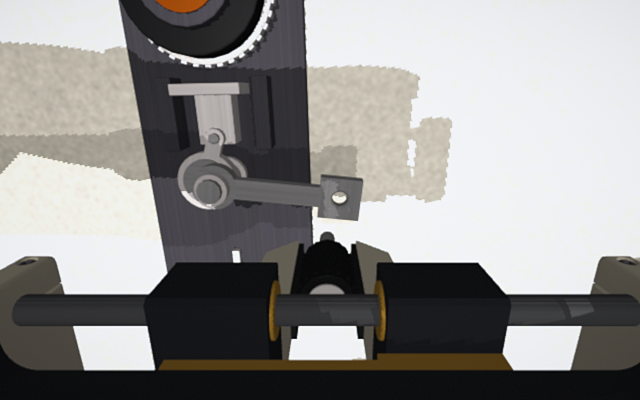

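```bash
cat > eye.py <<'E'
from h import *
import sys
s,d=grab('wrist',sys.argv[1]+'.png'); x0,y0,x1,y1=map(int,sys.argv[2:6])
P=depth(s,d); c=d['pixels'][y0:y1,x0:x1,::-1]
cv2.imwrite('pics/'+sys.argv[1]+'c.png',cv2.resize(c,None,fx=8,fy=8,interpolation=cv2.INTER_CUBIC))
# head top face by height; hole = inner contour
z=P[...,2]; m=np.zeros(z.shape,np.uint8); m[y0:y1,x0:x1]=(abs(z-.055)<.005)[y0:y1,x0:x1]
cs,h=cv2.findContours(m,cv2.RETR_CCOMP,cv2.CHAIN_APPROX_NONE)
for k,q in enumerate(cs):
    if len(q)<8: continue
    M=cv2.moments(q); 
    if M['m00']<15: continue
    uv=(M['m10']/M['m00'],M['m01']/M['m00'])
    print('hole' if h[0][k][3]>=0 else 'outer',np.round(uv,2),M['m00'],'xyz',plane(s,d,uv,.055).round(4), 'eqdia mm',np.sqrt(M['m00']*4/np.pi)*d['range_z'][y0:y1,x0:x1][m[y0:y1,x0:x1]>0].mean()/349.8*1000)
    if h[0][k][3]<0:
        w=plane(s,d,q[:,0],.055)[:,:2]*1000; print(cv2.minAreaRect(w.astype(np.float32)))
print('zface',np.median(z[m>0]))
E
python3 eye.py w7 310 165 375 230
python3 - <<'E'
from h import *
s,d=grab('wrist'); P=depth(s,d); z=P[...,2]
m=((abs(z-.068)<.003)).astype(np.uint8); m[:150]=0;m[225:]=0;m[:,:170]=0;m[:,250:]=0
n,l,st,c=cv2.connectedComponentsWithStats(m);i=1+np.argmax(st[1:,4]);print('hub',st[i],c[i],plane(s,d,c[i],.068).round(4),P[l==i].mean(0))
go([.609,.01,.15],-.23)
E
```

```text
outer [336.31 196.49] 1851.0 xyz [[0.6168 0.0107 0.055 ]] eqdia mm 36.724190930453915
((615.3677368164062, 10.940256118774414), (33.20477294921875, 38.25251388549805), 71.07842254638672)
hole [338.26 196.67] 169.5 xyz [[0.6182 0.0103 0.055 ]] eqdia mm 11.113065614153776
zface 0.05452491626534742
hub [195 178  25  25 475] [207.11157895 190.13263158] [[0.5291 0.0404 0.068 ]] [0.5288796  0.04028454 0.06736351]
t 6.0 pos [0.609  0.0083 0.1504] w 0.25 F [ 0.82 -0.28 -1.12]
shift [ 0.0005  0.0021 -0.0004] turn [-0.004  -0.0005  0.0006] rows 0.0
```

View pics/w7c.png

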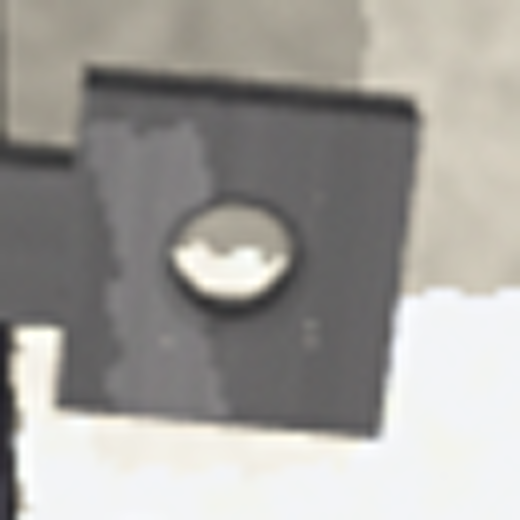

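```bash
python3 - <<'E'
from h import *
s,d=grab('wrist'); P=depth(s,d)
c=d['pixels'][215:275,295:360,::-1]
cv2.imwrite('pics/w8c.png',cv2.resize(c,None,fx=8,fy=8,interpolation=cv2.INTER_CUBIC))
for v in range(226,252,2): print(v,' '.join('%3d'%(1000*P[v,u,2]) for u in range(312,344,2)),d['pixels'][v,312:344:3].mean(1).astype(int))
for uv in [(327,234),(327,237),(327,240)]: print(uv,plane(s,d,uv,.114).round(4))
print(s['position'])
E
```

```text
226  -1   0   0  -1   0   0   0   0   0   0   0   0   0   0   0   0 [189 244 244 244 243 244 244 243 242 242 243]
228   0   0   0   0   0   0   0   0   0   0   0  -1   0   0   0   0 [167 244 244 244 244 244 243 244 241 242 242]
230   0  -1   0   0   0   0   0   0  -1   0   1   0   0   0   0  -1 [231 244 244 244 250 247 250 244 243 243 243]
232   0   0   0   0   0 119 120 120 120 120  -1   1   0   0   0   0 [227 244 244 250 113  60 124 249 243 243 243]
234  -1  -1   0   0 119 122 124 124 123 123 120  -1   0  -1  -1   0 [183 243 244 145  58  62  53 184 243 241 243]
236   0   0  -1   0 123 124 125 126 126 126 122   0   0   0   0   0 [207 243 248  60  65  63  61  83 246 243 244]
238   0   0   0   0 125 127 129 129 128 128 126 120   0  -1   0   0 [224 244 252  55  65  66  63  54 248 243 244]
240   0   0   0   0 147 148 149 150 151 147 148 123   0   0  -1   0 [223 247 255  34  21  10  28  46 255 246 243]
242   0 147 150 151 150 150 151 154 152 150 151 149 150 148   0   0 [189 151  39   5   8   9   8   5  49 179 246]
244 148 149 152 152 151 153 152 155 153 154 153 153 153 152 148  -1 [ 96   8   7   8   7   9  10   8   6   5 248]
246 150 152 155 156 156 154 156 156 157 155 153 154 155 154 150 149 [ 8  8  7  9  9 10  9  7  8  5 60]
248 152 154 157 158 157 156 157 159 159 156 156 156 158 156 152 151 [10  7 10 10 10  9  8 10 10  9  2]
250 154 158 160 158 158 158 160 162 161 160 158 159 160 159 157 154 [ 9  7  8  9  9 10  7  8 10  8  7]
(327, 234) [[0.6091 0.0068 0.114 ]]
(327, 237) [[0.6087 0.0049 0.114 ]]
(327, 240) [[0.6082 0.003  0.114 ]]
[0.60895773 0.00830224 0.1503944 ]
```

View pics/w8c.png

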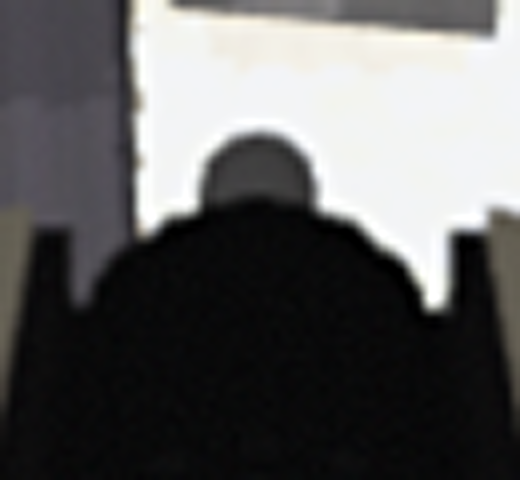

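```bash
cat > tip.py <<'E'
from h import *
s,d=grab('wrist'); P=depth(s,d); M=R.from_rotvec(s['ee_rot']).as_matrix()
L=(P-s['position'])@M   # tool coords
B=L[228:262,308:346].reshape(-1,3)
B=B[(B[:,0]<.05)]
for a in np.arange(-.03,.036,.003):
    q=B[(B[:,0]>=a)&(B[:,0]<a+.003)]
    if len(q)>6: 
        # circle fit y,z
        A=np.c_[2*q[:,1:],np.ones(len(q))]; b=(q[:,1:]**2).sum(1); c=np.linalg.lstsq(A,b,rcond=None)[0]
        print(round(a,3),len(q),'ymax',(np.percentile(q[:,1],95)*1000).round(2),'z',(q[:,2].min()*1000).round(1),(q[:,2].max()*1000).round(1),'circ',(c[:2]*1000).round(2),(1000*np.sqrt(max(c[2]+c[0]**2+c[1]**2,0))).round(2))
E
python3 tip.py
```

```text
-0.024 10 ymax 11.55 z -4.4 1.7 circ [ 9.25 -1.46] 2.72
-0.021 68 ymax 11.44 z -5.8 6.1 circ [6.22 0.24] 5.36
-0.018 104 ymax 11.03 z -8.1 8.5 circ [ 1.77 -0.  ] 9.17
-0.015 106 ymax 11.35 z -8.3 8.6 circ [0.31 0.12] 10.55
-0.012 116 ymax 11.24 z -8.4 8.8 circ [0.54 0.19] 10.36
-0.009 98 ymax 11.23 z -8.6 9.0 circ [0.35 0.11] 10.57
-0.006 100 ymax 11.24 z -8.6 9.2 circ [0.11 0.11] 10.76
-0.003 90 ymax 11.27 z -8.9 9.3 circ [-0.15  0.01] 10.98
-0.0 57 ymax 10.48 z -7.9 9.4 circ [-0.92  0.23] 11.38
0.018 10 ymax 3.21 z -2.3 2.7 circ [-0.44  0.03] 3.66
0.021 25 ymax 3.19 z -3.5 3.9 circ [-0.68  0.18] 3.77
0.024 32 ymax 3.16 z -4.1 4.5 circ [-1.15  0.17] 4.19
0.027 30 ymax 3.09 z -4.1 4.5 circ [-1.24  0.12] 4.21
0.03 19 ymax 3.06 z -4.2 4.6 circ [-1.39  0.26] 4.36
```

```bash
python3 -c "
from h import *
go([.6186,.0115,.110],-.23)"
```

```text
t 6.1 pos [0.6091 0.0086 0.1506] w 0.255 F [ 0.89 -0.54 -0.99]
shift [0.0508 0.0062 0.0107] turn [-0.0037 -0.0001  0.0003] rows 1.0
```

Call:
step_arm(
  rows=[
    [1,0.02,0.006,0.0105,-0.003,0,0],
    [1,0.05,0.006,0.0105,-0.003,0,0],
    [1,0.05,0.006,0.0105,-0.003,0,0],
    [1,0.05,0.006,0.0105,-0.003,0,0],
    [1,0.05,0.006,0.0105,-0.003,0,0],
  ],
)

```text
clock: 6.52
position: [0.6188, 0.0119, 0.1116]
ee_rot: [0.18, 1.563, -0.181]
force: [0.1, -0.9, -1.3]
width: 0.255
```

```bash
python3 eye.py w9 290 180 375 250; python3 tip.py; python3 -c "
from h import *
go([.6186,.0115,.110],-.23)"
```

```text
outer [322.16 219.19] 2221.5 xyz [[0.6163 0.0129 0.055 ]] eqdia mm 34.86549758817309
((614.6555786132812, 11.472624778747559), (33.359249114990234, 40.45286560058594), 72.20450592041016)
hole [326.21 221.84] 212.0 xyz [[0.6185 0.0105 0.055 ]] eqdia mm 10.770618403198586
zface 0.054490918144474265
-0.024 10 ymax 11.3 z -4.3 0.8 circ [ 9.18 -1.79] 2.77
-0.021 71 ymax 11.45 z -5.8 6.2 circ [5.38 0.28] 5.99
-0.018 102 ymax 10.97 z -8.2 8.5 circ [ 0.33 -0.01] 10.45
-0.015 107 ymax 11.15 z -8.3 8.6 circ [0.86 0.17] 10.07
-0.012 111 ymax 11.1 z -8.4 8.8 circ [0.37 0.17] 10.51
-0.009 99 ymax 11.07 z -8.6 9.0 circ [-0.04  0.18] 10.9
-0.006 101 ymax 11.18 z -8.7 9.2 circ [0.19 0.12] 10.67
-0.003 94 ymax 11.11 z -8.9 9.3 circ [-0.6   0.04] 11.38
-0.0 54 ymax 10.71 z -7.5 9.3 circ [-0.99  0.14] 11.4
0.018 7 ymax 3.39 z -1.2 2.1 circ [1.69 0.19] 1.7
0.021 26 ymax 3.22 z -2.9 3.9 circ [-0.74  0.33] 3.72
0.024 28 ymax 2.98 z -4.1 4.5 circ [-1.27  0.14] 4.17
0.027 38 ymax 3.02 z -4.1 4.5 circ [-1.16  0.1 ] 4.2
0.03 16 ymax 2.86 z -4.2 4.6 circ [-1.55  0.23] 4.35
t 6.62 pos [0.6192 0.0122 0.1121] w 0.252 F [ 0.48  0.29 -1.26]
shift [ 0.0026 -0.001  -0.0006] turn [ 0.0006  0.0016 -0.0005] rows 0.1
```

View pics/w9c.png

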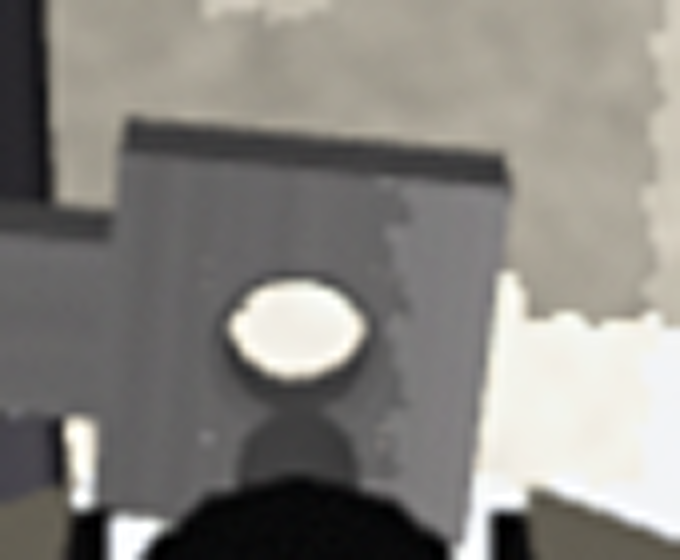

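Call:
step_arm(
  rows=[
    [1,0.01,-0.0005,0,0,0,0],
    [1,0.02,-0.0005,0,0,0,0],
    [1,0.024,-0.0005,0,0,0,0],
    [1,0.028,-0.0005,0,0,0,0],
    [1,0.032,-0.0005,0,0,0,0],
    [1,0.036,-0.0005,0,0,0,0],
  ],
)

```text
clock: 7.12
position: [0.6186, 0.012, 0.0816]
ee_rot: [0.18, 1.563, -0.18]
force: [-0.2, 0.4, -1.7]
width: 0.253
```

```bash
python3 eye.py w10 290 180 375 250; python3 -c "
from h import *
go([.6190,.0112,.061],-.23)"
```

```text
outer [324.22 228.67] 1670.0 xyz [[0.6189 0.0182 0.055 ]] eqdia mm 26.240213449620615
((617.5509033203125, 16.403240203857422), (23.21699333190918, 37.65702438354492), 71.26570129394531)
zface 0.054531875831672544
t 7.17 pos [0.6182 0.0121 0.081 ] w 0.249 F [ 0.53 -0.08 -2.16]
shift [ 0.025  -0.0008  0.0012] turn [ 0.001  -0.0006  0.0004] rows 0.5
```

View pics/w10c.png

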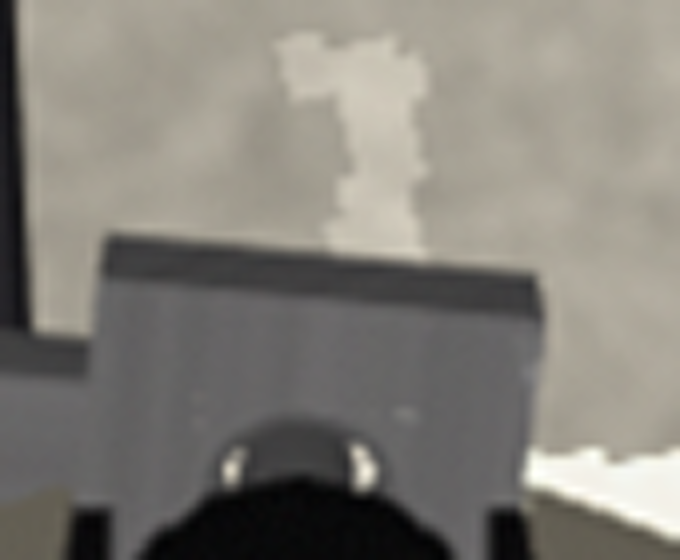

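The rod is inside the hole, with light showing on both sides at crop positions (232,465) and (362,465), and no contact force. I'm lowering it further.

Call:
step_arm(
  rows=[
    [1,0.006,-0.0003,0.0003,0,0,0],
    [1,0.012,-0.0003,0.0003,0,0,0],
    [1,0.018,-0.0003,0.0003,0,0,0],
    [1,0.0235,-0.0003,0.0003,0,0,0],
    [1,0.0235,-0.0003,0.0003,0,0,0],
  ],
)

```text
clock: 7.58
position: [0.6181, 0.0119, 0.062]
ee_rot: [0.18, 1.565, -0.18]
force: [-0.3, -0.1, -0.9]
width: 0.254
```

```bash
python3 -c "
from h import *
s,d=grab('wrist','w11.png')
P=depth(s,d); z=P[...,2]
m=((abs(z-.068)<.0025)).astype(np.uint8); m[:,:80]=0;m[:,300:]=0;m[260:]=0
n,l,st,c=cv2.connectedComponentsWithStats(m)
for i in range(1,n):
  if st[i,4]>100: print('hub?',st[i],c[i],plane(s,d,c[i],.068).round(4))
go([.6190,.0112,.061],-.23)"
```

```text
hub? [112 234  40  26 821] [130.99025579 248.08282582] [[0.53   0.0423 0.068 ]]
t 7.63 pos [0.6183 0.0119 0.0625] w 0.256 F [-0.16 -0.42 -1.66]
shift [ 0.0018 -0.0006  0.0011] turn [ 0.001  -0.001   0.0004] rows 0.0
```

View pics/w11.png

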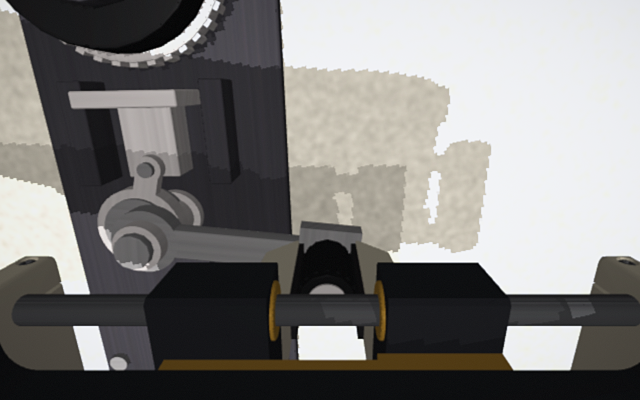

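```bash
cat > arc.py <<'E'
from h import *
import sys
C=np.array([.5292,.0415]); h0=-.326
s=status.observe(); M=R.from_rotvec(s['ee_rot']).as_matrix(); p=s['position']
v=p[:2]-C; print('t',s['clock'],'pos',p.round(4),'F',s['force'].round(2),'r',np.linalg.norm(v).round(4),'theta',(h0-np.arctan2(v[1],v[0])).round(3))
for th in np.arange(float(sys.argv[1]),float(sys.argv[2])+.001,float(sys.argv[3])):
    q=np.array([*(C+.095*np.array([np.cos(h0-th),np.sin(h0-th)])),.0615])
    print(th.round(3),(M.T@(q-p)/.8).round(4).tolist())
E
python3 arc.py .05 .5 .05
```

```text
t 7.6333 pos [0.6183 0.0119 0.0625] F [-0.16 -0.42 -1.66] r 0.0939 theta -0.005
0.05 [0.0012, -0.0066, 0.0006]
0.1 [0.0012, -0.0125, -0.0004]
0.15 [0.0012, -0.0183, -0.0017]
0.2 [0.0012, -0.024, -0.0033]
0.25 [0.0012, -0.0296, -0.0052]
0.3 [0.0012, -0.0351, -0.0073]
0.35 [0.0012, -0.0406, -0.0098]
0.4 [0.0012, -0.0459, -0.0125]
0.45 [0.0012, -0.051, -0.0154]
0.5 [0.0013, -0.056, -0.0187]
```

Call:
step_arm(
  rows=[
    [1,0.001,-0.0066,0.0006,0,0,0],
    [1,0.001,-0.0125,-0.0004,0,0,0],
    [1,0.001,-0.0183,-0.0017,0,0,0],
    [1,0.001,-0.024,-0.0033,0,0,0],
    [1,0.001,-0.0296,-0.0052,0,0,0],
    [1,0.001,-0.0351,-0.0073,0,0,0],
    [1,0.001,-0.0406,-0.0098,0,0,0],
    [1,0.001,-0.0459,-0.0125,0,0,0],
    [1,0.001,-0.051,-0.0154,0,0,0],
    [1,0.001,-0.056,-0.0187,0,0,0],
    [1,0.001,-0.056,-0.0187,0,0,0],
  ],
  newtons=55,
)

```text
clock: 8.55
position: [0.5932, -0.0293, 0.0624]
ee_rot: [0.18, 1.564, -0.181]
force: [-0.2, 3.0, -0.4]
width: 0.249
```

```bash
python3 arc.py .55 1.05 .05;python3 -c "
from h import *
s,d=grab('wrist','w12.png')"
```

```text
t 8.55 pos [ 0.5932 -0.0293  0.0624] F [-0.16  3.01 -0.44] r 0.0954 theta 0.51
0.55 [0.0012, -0.0036, -0.0032]
0.6 [0.0012, -0.0082, -0.0069]
0.65 [0.0012, -0.0127, -0.0109]
0.7 [0.0012, -0.0169, -0.015]
0.75 [0.0012, -0.021, -0.0193]
0.8 [0.0012, -0.0248, -0.0239]
0.85 [0.0012, -0.0284, -0.0286]
0.9 [0.0012, -0.0317, -0.0335]
0.95 [0.0012, -0.0348, -0.0386]
1.0 [0.0012, -0.0377, -0.0438]
1.05 [0.0012, -0.0403, -0.0491]
```

View pics/w12.png

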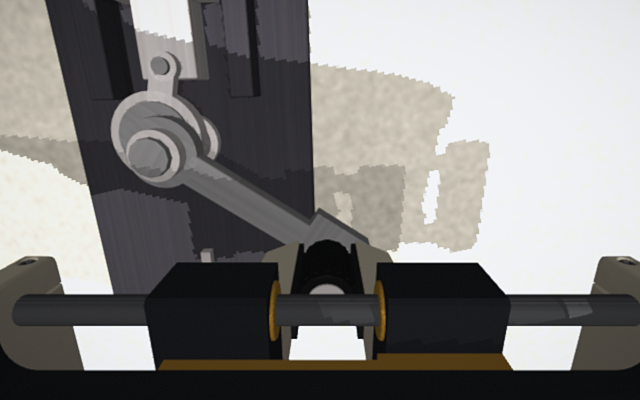

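The lever follows: its head is at (330,230), the hub at (150,155), and the force is about 3 N. I'm continuing the arc.

Call:
step_arm(
  rows=[
    [1,0,-0.0036,-0.0032,0,0,0],
    [1,0,-0.0082,-0.0069,0,0,0],
    [1,0,-0.0127,-0.0109,0,0,0],
    [1,0,-0.0169,-0.015,0,0,0],
    [1,0,-0.021,-0.0193,0,0,0],
    [1,0,-0.0248,-0.0239,0,0,0],
    [1,0,-0.0284,-0.0286,0,0,0],
    [1,0,-0.0317,-0.0335,0,0,0],
    [1,0,-0.0348,-0.0386,0,0,0],
    [1,0,-0.0377,-0.0438,0,0,0],
    [1,0,-0.0403,-0.0491,0,0,0],
    [1,0,-0.0403,-0.0491,0,0,0],
  ],
)

```text
clock: 9.6
position: [0.5475, -0.0515, 0.0624]
ee_rot: [0.18, 1.564, -0.18]
force: [2.4, 0.1, -1.1]
width: 0.253
```

```bash
python3 arc.py 1.1 1.45 .05;python3 arc.py 1.42 1.47 .01
```

```text
t 9.6 pos [ 0.5475 -0.0515  0.0624] F [ 2.35  0.13 -1.06] r 0.0947 theta 1.051
1.1 [0.0011, -0.0026, -0.0053]
1.15 [0.0011, -0.0046, -0.0108]
1.2 [0.0011, -0.0064, -0.0165]
1.25 [0.0011, -0.0078, -0.0223]
1.3 [0.0012, -0.009, -0.0281]
1.35 [0.0012, -0.0099, -0.0339]
1.4 [0.0012, -0.0105, -0.0399]
1.45 [0.0012, -0.0108, -0.0458]
t 9.6 pos [ 0.5475 -0.0515  0.0624] F [ 2.35  0.13 -1.06] r 0.0947 theta 1.051
1.42 [0.0012, -0.0106, -0.0422]
1.43 [0.0012, -0.0107, -0.0434]
1.44 [0.0012, -0.0107, -0.0446]
1.45 [0.0012, -0.0108, -0.0458]
1.46 [0.0012, -0.0108, -0.047]
1.47 [0.0012, -0.0108, -0.0482]
```

Call:
step_arm(
  rows=[
    [1,0,-0.0026,-0.0053,0,0,0],
    [1,0,-0.0046,-0.0108,0,0,0],
    [1,0,-0.0064,-0.0165,0,0,0],
    [1,0,-0.0078,-0.0223,0,0,0],
    [1,0,-0.009,-0.0281,0,0,0],
    [1,0,-0.0099,-0.0339,0,0,0],
    [1,0,-0.0105,-0.0399,0,0,0],
    [1,0,-0.0107,-0.044,0,0,0],
    [1,0,-0.0107,-0.044,0,0,0],
    [1,0,-0.0107,-0.044,0,0,0],
  ],
)

```text
clock: 10.43
position: [0.512, -0.0514, 0.0624]
ee_rot: [0.18, 1.563, -0.18]
force: [3.2, -1.3, -1.2]
width: 0.252
```

```bash
python3 arc.py 1.4 1.5 .05;python3 -c "
from h import *
s,d=grab('wrist','w13.png')
s,d=grab('top'); cv2.imwrite('pics/t13.png',cv2.resize(d['pixels'][180:270,240:380,::-1],None,fx=5.5,fy=5.5,interpolation=cv2.INTER_CUBIC))
s,d=grab('scene'); cv2.imwrite('pics/s13.png',cv2.resize(d['pixels'][130:240,230:370,::-1],None,fx=5.5,fy=5.5,interpolation=cv2.INTER_CUBIC))
"
```

```text
t 10.4333 pos [ 0.512  -0.0514  0.0624] F [ 3.17 -1.32 -1.19] r 0.0945 theta 1.428
1.4 [0.0011, -0.0004, 0.0034]
1.45 [0.0011, -0.0007, -0.0025]
1.5 [0.0011, -0.0007, -0.0085]
```

View pics/w13.png

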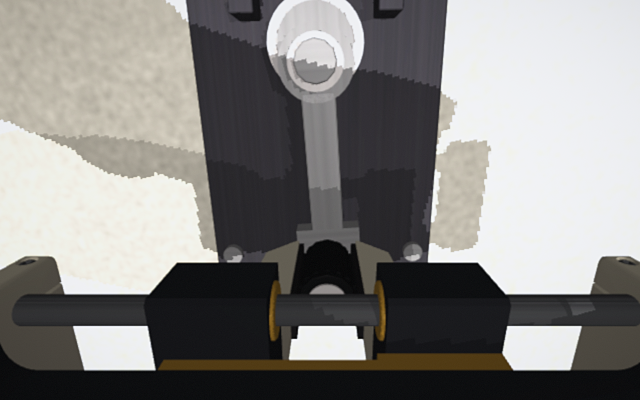

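View pics/s13.png

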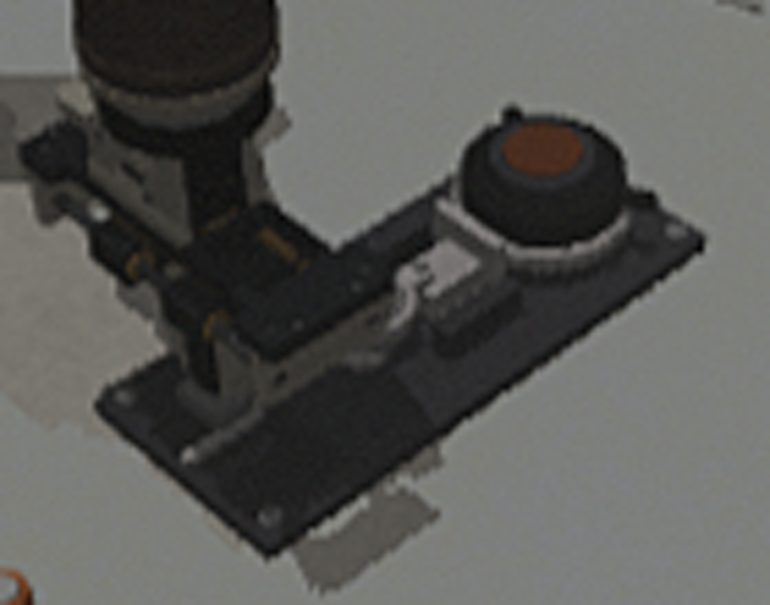

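View pics/t13.png

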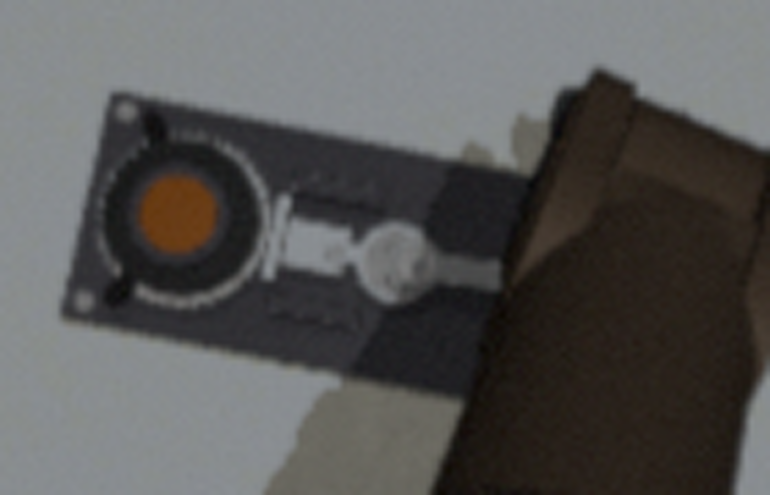

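The head is above the rib's axis, and the lever runs from the hub at (315,60) to (327,230). Next I measure the lever heading against the plate's edges.

```bash
cat > ang.py <<'E'
from h import *
s,d=grab('wrist'); P=depth(s,d); z=P[...,2]
def fit(q):
    v=cv2.fitLine(q.astype(np.float32)*1000,cv2.DIST_HUBER,0,.01,.01).ravel(); a=np.arctan2(v[1],v[0]); return (a-np.pi if a>0 else a),v[2:]/1000
# lever: mid of left/right edges per row
Ls=[]
for v in range(110,222,2):
    u=np.where(abs(z[v,270:380]-.055)<.004)[0]+270
    if len(u)>10: Ls.append(plane(s,d,[( u[0]+u[-1])/2,v],.055)[0,:2])
a,c=fit(np.array(Ls)); print('lever',a,c,len(Ls))
hl=a
E=[[],[]]
for v in range(5,235,2):
    u=np.where(z[v,150:480]>.007)[0]+150
    if len(u)<50: continue
    for k,uu in enumerate((u[0],u[-1])):
        E[k].append(plane(s,d,[uu,v],.012)[0,:2])
aa=[]
for k in 0,1:
    a,c=fit(np.array(E[k])); aa.append(a); q=np.array(E[k]); n=np.array([-np.sin(a),np.cos(a)]); print('plate edge',a,c,'resid mm',1000*np.std((q-c)@n).round(5)); E[k]=(c,n)
print('width',((E[1][0]-E[0][0])@E[0][1]))
m=((abs(z-.068)<.0025)).astype(np.uint8); m[:20]=0;m[120:]=0;m[:,:250]=0;m[:,380:]=0
n,l,st,c=cv2.connectedComponentsWithStats(m);i=1+np.argmax(st[1:,4]);H=plane(s,d,c[i],.068)[0];print('hub',st[i],H.round(4))
for k in 0,1: print('hub to edge mm',1000*(H[:2]-E[k][0])@E[k][1])
print('lever minus plate',hl-np.mean(aa),'TCP',s['position'],s['force'].round(2),'tcp heading from hub', np.arctan2(*(s['position'][:2]-H[:2])[::-1]))
E
python3 ang.py
```

```text
lever -1.729957 [ 0.5209941  -0.00580765] 56
plate edge -1.7831727 [0.45579645 0.0302759 ] resid mm 5.09
plate edge -1.7830238 [ 0.5885759  -0.00801587] resid mm 5.8
width 0.13786754
hub [ 292   37   44   47 1558] [0.5284 0.04   0.068 ]
hub to edge mm 68.88389527603779
hub to edge mm -68.97854455587267
lever minus plate 0.053141236 TCP [ 0.51235302 -0.05147373  0.06234298] [ 2.85 -1.8   0.18] tcp heading from hub -1.7440238575824951
```

```bash
sed -i 's/for v in range(5,235,2):/for v in range(5,165,2):/' ang.py; sed -i "s/^a,c=fit(np.array(Ls)).*/q=np.array(Ls); a,c=fit(q); r=abs((q-c)@[-np.sin(a),np.cos(a)]); a,c=fit(q[r<.0015]); print('lever',a,c,(r<.0015).sum(),len(q))/" ang.py
sed -i "s/    a,c=fit(np.array(E\[k\])); aa/    q=np.array(E[k]); a,c=fit(q); r=abs((q-c)@[-np.sin(a),np.cos(a)]); E[k]=q[r<.002]; a,c=fit(E[k]); aa/" ang.py; python3 ang.py
```

```text
lever -1.7299548 [ 0.5209972 -0.0057875] 56 56
plate edge -1.7825408 [0.4599422  0.04963307] resid mm 0.25999999999999995
plate edge -1.7829556 [0.5915258 0.0059713] resid mm 0.25999999999999995
width 0.13782099
hub [ 292   37   44   47 1549] [0.5283 0.04   0.068 ]
hub to edge mm 68.87988759326949
hub to edge mm -68.94938239370336
lever minus plate 0.052793384 TCP [ 0.51235636 -0.05145365  0.06234274] [ 3.21 -1.52  0.32] tcp heading from hub -1.7436527247504199
```

Call:
step_arm(
  rows=[
    [1,0,0,-0.003,0,0,0],
    [1,0,0,-0.006,0,0,0],
    [1,0,0,-0.0062,0,0,0],
    [1,0,0,-0.0062,0,0,0],
    [1,0,0,-0.0062,0,0,0],
  ],
)

```text
clock: 11.1
position: [0.5072, -0.0502, 0.0623]
ee_rot: [0.18, 1.563, -0.18]
force: [2.4, -3.7, -0.5]
width: 0.25
```

```bash
python3 ang.py;python3 ang.py|grep -E 'lever'; python3 tip.py | head -8
```

```text
lever -1.7923677 [ 0.5186769  -0.00342405] 56 56
plate edge -1.7829107 [0.46244124 0.06146918] resid mm 0.17
plate edge -1.7839086 [0.5947879  0.02135583] resid mm 0.16
width 0.13782546
hub [ 305   37   44   48 1550] [0.5283 0.04   0.068 ]
hub to edge mm 68.88870938316484
hub to edge mm -68.94089873376667
lever minus plate -0.008958101 TCP [ 0.50716573 -0.05017163  0.06232624] [ 2.43 -3.73 -0.46] tcp heading from hub -1.8008766089345012
lever -1.7860568 [ 0.5182898  -0.00505446] 56 56
lever minus plate -0.00423491 TCP [ 0.50723914 -0.05016393  0.06231422] [ 2.59 -3.16  0.99] tcp heading from hub -1.799688643675095
-0.024 11 ymax 11.7 z -4.3 0.8 circ [12.44 -1.93] 2.45
-0.021 70 ymax 11.15 z -5.3 5.7 circ [7.23 0.11] 4.58
-0.018 94 ymax 11.12 z -8.1 8.6 circ [0.92 0.21] 9.94
-0.015 111 ymax 11.27 z -8.3 8.7 circ [0.8  0.08] 10.11
-0.012 106 ymax 11.05 z -8.4 8.8 circ [0.09 0.03] 10.71
-0.009 104 ymax 11.01 z -8.5 9.0 circ [0.32 0.12] 10.55
-0.006 101 ymax 11.03 z -8.7 9.2 circ [-0.42  0.04] 11.14
-0.003 98 ymax 11.05 z -8.9 9.3 circ [-0.08 -0.  ] 10.88
```

Call:
step_arm(
  rows=[
    [1,0,-0.0008,0.0004,0,0,0],
    [1,0,-0.0008,0.0004,0,0,0],
    [1,0,-0.0008,0.0004,0,0,0],
    [1,0,-0.0008,0.0004,0,0,0],
    [1,0,-0.0008,0.0004,0,0,0],
    [1,0,-0.0008,0.0004,0,0,0],
  ],
)

```text
clock: 11.75
position: [0.5076, -0.0505, 0.0623]
ee_rot: [0.18, 1.563, -0.179]
force: [3.7, -0.5, -0.3]
width: 0.251
```

```bash
for i in 1 2 3; do python3 ang.py|grep -E 'lever'; done; python3 -c "
from h import *
s,d=grab('wrist','w15.png')
s,d=grab('scene','s15.png'); cv2.imwrite('pics/s15c.png',cv2.resize(d['pixels'][130:320,170:370,::-1],None,fx=3.1,fy=3.1,interpolation=cv2.INTER_CUBIC))
print(status.observe()['dq'].round(4))
"
```

```text
lever -1.782798 [ 0.5185793  -0.00530602] 56 56
lever minus plate -0.0015538931 TCP [ 0.50759843 -0.05053083  0.06231889] [ 3.73 -0.54 -0.3 ] tcp heading from hub -1.7953471546830677
lever -1.7823917 [ 0.5182006  -0.00731452] 56 56
lever minus plate -0.0006611347 TCP [ 0.50763671 -0.05054888  0.06233588] [ 3.08 -1.27 -1.27] tcp heading from hub -1.7952362882306487
lever -1.7827439 [ 0.5186156  -0.00535542] 56 56
lever minus plate -0.0019857883 TCP [ 0.50763798 -0.05057427  0.06234993] [ 3.57 -0.13 -1.31] tcp heading from hub -1.795346992999911
[-0.0008 -0.0008  0.0007  0.0002 -0.0006 -0.0008 -0.0005]
```

View pics/w15.png

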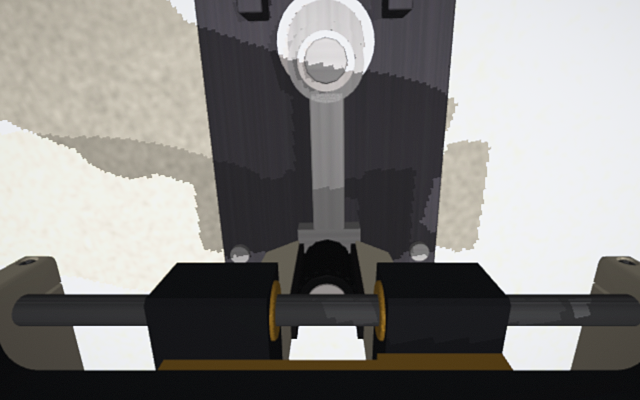

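View pics/s15c.png

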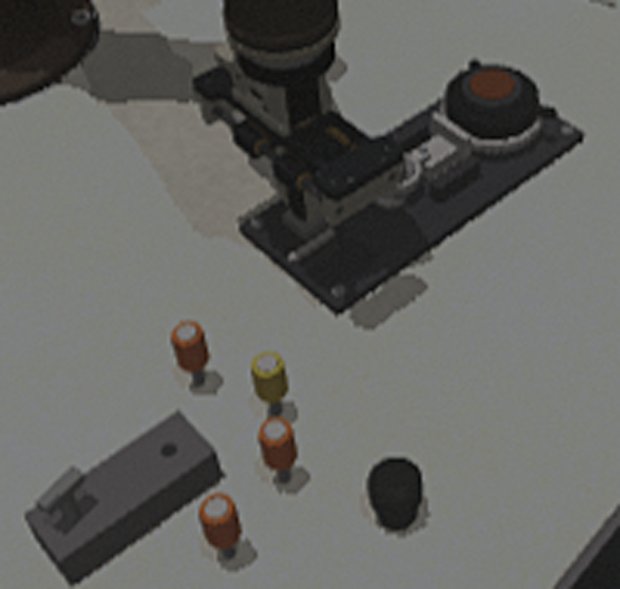

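The lever lies along the plate's axis to within 0.002 rad, running from (325,60) to (328,235). The jaw is against the condenser, the key and decoys haven't moved, and the arm is still. I'm handing in.

```bash
python3 -c "
from cell import arm,status
print(arm.sign_off()); s=status.observe(); print(s['clock'],s['position'],s['width'])"
```

```text
the job is handed in; nothing more can be done
None
the job is handed in; nothing more can be done
```

The handle pin is through the lever's eye, and the arm is holding the lever at the cam's highest point. I handed the job in at about 12 s.

I gripped the pin by its black knob and lifted it from the stand. I lowered its rod through the eye without noticeable contact force, then swung the lever clockwise along an arc.

**Last checks**
- **Lever angle:** within about 0.002 rad of the plate axis and rib direction, over three readings. My first stop came out about 0.05 rad short, so I corrected it.
- **Holding:** spring load about 3.5 N, grip opening steady at about 23 mm, and the arm at rest.
- **Jaw:** pushed up against the condenser in the pictures. I did not measure its travel.
- **Pin depth:** by my estimate the rod passes right through the 10 mm head. I left the shoulder about 3 mm above the lever on purpose.
- **Other things:** the key, decoys and eyepiece look unmoved in the last scene picture. The cleaner and driver lay outside the crop I viewed, but the arm's path did not come near them once it was low.

No final check failed. A last status query after sign-off returned only the hand-in notice, so I have no reading from the second after handing in.

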